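# Tip a counted batch of bolts from the bench skip into its stock bin

## Task

Take the tipping skip by its push bar, push it past its detent and right over so that all four bolts drop into the open stock bin in front of it, then ease the skip back and leave it fully home, held upright by its detent. Do not let the skip swing back fast, and leave the bin and the other things on the bench where they are.

Things in the scene. Friction and masses are not known exactly. Their poses are not given: they have to be found in the camera images.
- hinge_mid (a point): The middle of the skip's hinge axis, 160 mm above the bench, on the fixed grey steel stand (base 147 x 194 mm). Its x is level and points the way the skip tips, towards the stock bin; y lies along the hinge; z is up. Offsets below are in these axes from here. The stand's side posts lie at y = 80 to 86 and -80 to -86 mm, up to z = 17 mm; the detent (notched disc, sprung roller arm) is outside the +y post.
- skip_floor (a point): The middle of the skip's inner floor, turning with it; upright, at x = -62, z = -8 mm from hinge_mid, with the same axes. The skip is an open sheet-metal trough, 140 mm wide along the hinge; its back wall rises 80 mm from the floor to the rim (x = -118, z = 72 mm), its front wall slopes outward to the pouring lip (x = 66, z = 77 mm).
- skip (a joint): Tilt of the skip, rad: 0 upright on its rear stop (home), 1.83 right over on its front stop, lip over the bin. A sprung detent holds it home: loaded, about 10 to 14 N level at the bar breaks it out; let back gently it hangs at about 0.5 on the detent's hump and must be pressed on; under 0.26 it snaps home. Beyond about 1 its weight takes it over and it stays; about 3 N at the bar brings it back, empty.
- push_bar (a point): The middle of the push bar: a level round bar in a black sleeve, 20 mm thick, 104 mm long along the hinge, between two arms 140 mm apart, 46 mm above the skip's back rim. Fixed to the skip: at home at x = -105, z = 118 mm from hinge_mid (158 mm from the axis), right over at x = 141, z = 71 mm. Free from above all the way; it can turn between loosely held fingers.
- bin: The open red plastic stock bin that is to take the bolts, loose, 200 mm long (its x), 165 mm wide (its y), 75 mm high, walls 3 mm, 0.45 kg; its low cut-away front (-x, 40 mm high) is next to the stand. Origin: centre of its underside.
- bolt0_mid (a point): Middle of a hex bolt, half-way along it: 90 mm long over all, shank 16 mm thick, head 24 mm across the flats, about 0.16 kg. Four of them lie in the skip.
- bolt1_mid (a point): Middle of another bolt like it.
- bolt2_mid (a point): Middle of another bolt like it.
- bolt3_mid (a point): Middle of another bolt like it.
- carton: Bystander: cardboard carton 115 x 75 x 55 mm, beside the stand. Origin: centre of its underside.
- wrench: Bystander: spanner 190 mm long lying beside the stand. Origin: centre of its underside.
- nut_bin: Bystander: red stock bin 180 x 135 x 75 mm full of nuts, at the left of the bench. Origin: centre of its underside.
- tape: Bystander: roll of clear tape, 104 mm across, 48 mm high, at the right. Origin: centre of its underside.
There are look-alikes about, which are no part of the job. What is shaped like the part that bears bolt1_mid but pink or red is not meant. What is shaped like the part that bears bolt0_mid but blue is not meant.

How it is judged (in metres and radians):
On the way:
1. The skip is tipped right over and all four bolts are in the stock bin (value of joint skip above 1.5 rad and x of bolt0_mid in the frame of bin between -0.1 and 0.1 m and y of bolt0_mid in the frame of bin between -0.0825 and 0.0825 m and z of each of bolt0_mid, bolt1_mid, bolt2_mid, bolt3_mid in the frame of bin below 0.06 m and x of bolt1_mid in the frame of bin between -0.1 and 0.1 m and y of bolt1_mid in the frame of bin between -0.0825 and 0.0825 m and x of bolt2_mid in the frame of bin between -0.1 and 0.1 m and y of bolt2_mid in the frame of bin between -0.0825 and 0.0825 m and x of bolt3_mid in the frame of bin between -0.1 and 0.1 m and y of bolt3_mid in the frame of bin between -0.0825 and 0.0825 m), for 0.2 s.
At the end, for the whole second after the job is handed in: The skip is home (within 0.06 rad of upright) and still, and the middles of all four bolts are inside the stock bin (within its 200 x 165 mm outline and less than 60 mm above its underside), the bin standing level (within 0.1 rad) (value of joint skip between -0.05 and 0.06 rad and velocity of joint skip between -0.1 and 0.1 rad/s and x of bolt0_mid in the frame of bin between -0.1 and 0.1 m and y of bolt0_mid in the frame of bin between -0.0825 and 0.0825 m and z of each of bolt0_mid, bolt1_mid, bolt2_mid, bolt3_mid in the frame of bin below 0.06 m and x of bolt1_mid in the frame of bin between -0.1 and 0.1 m and y of bolt1_mid in the frame of bin between -0.0825 and 0.0825 m and x of bolt2_mid in the frame of bin between -0.1 and 0.1 m and y of bolt2_mid in the frame of bin between -0.0825 and 0.0825 m and x of bolt3_mid in the frame of bin between -0.1 and 0.1 m and y of bolt3_mid in the frame of bin between -0.0825 and 0.0825 m and angle between bin's own z axis and vertical below 0.1 rad); the robot touches nothing.
It fails at once if The skip is flung or dropped back: it turns towards home faster than 2.5 rad/s before reaching the detent (above 0.3 rad) (value of joint skip above 0.3 rad and velocity of joint skip below -2.5 rad/s).
It fails at once if The stock bin is shifted by more than 40 mm (distance of bin from where it was at the start of the episode above 0.04 m).
It fails at once if A bystander is shifted by more than 30 mm (distance of any of carton, wrench, nut_bin, tape from where it was at the start of the episode above 0.03 m).
It also fails if it takes over 43 s, if anything falls off the work surface, if the arm or the gripper's body presses on something with over 40 N, if the wrist force passes 120 N, or if a joint passes its speed limit or range.

## Robot

A 6-joint arm with a two-finger parallel gripper is mounted at the origin on the work surface. World frame = base frame: x ahead of the robot, y to its left, z up, the work surface at z = 0. Lengths are in mm, angles in rad, forces in N, time in s.
With the tool pointing down it reaches from about 275 to 825 mm from the base axis. Payload 5.2 kg.
Tool frame: the origin (TCP) lies at the very end of the fingers, on their centre line; the grasp point (between the pads) lies 19 mm behind it; z points along the fingers, y is the direction in which the jaws open and shut (so a half turn about z gives the same grasp; the last joint's range is limited). The gripper opens to 93 mm and grips with 3 to 60 N. Pads are 15 mm wide; open, the fingers measure 128 mm over their backs; the gripper's body (75 mm by 188 mm) begins 65 mm behind the grasp point.
Start: joints at [1.021, 0.259, 1.535, -0, 1.348, -0.203], TCP at [186.918, 517.268, 218.653] pointing down, gripper open.
Joint ranges: [-3.14, 3.14], [-0.91, 2.08], [0.19, 2.58], [-1.22, 4.36], [0.22, 2.71], [-3.12, 3.12]. Speed limits (rad/s): [2.57, 2.57, 3.14, 3.14, 3.14, 3.14].

## Interface

Orientations are given as [roll, pitch, yaw] about the fixed x, y, z axes, in that order (R = Rz(yaw) Ry(pitch) Rx(roll)).
In Python, from bench import robot gives the robot as it stands. The module is installed in compiled form; this text tells all that it offers. Calls block until the motion is done:
- robot.move_ptp(position, orientation): joint-space move of the TCP to a pose.
- robot.move_linear(position, ori=None, speed=150, f_stop=None): straight line of the TCP; ori=None keeps the orientation; speed is the mean speed in mm/s. With f_stop (N) it stops when the force on the tool has changed by that much, and returns True; else False.
- robot.move_j(angles): joint-space move.
- robot.move_gripper(opening): opening from 0.0 (shut) to 1.0 (fully open); the grip force is fixed at half the most; returns when the fingers have stopped.
- robot.sleep(seconds).
- robot.inverse_kinematics(position, orientation): joint angles nearest the present ones, or None.
- robot.get_image(name): name is "side" or "top"; returns a dict with "img" (400x640x3 uint8, blue, green, red), "fovy" (degrees; the focal length in pixels is half the picture's height over the tangent of half this angle, whatever the lens; pixels are square), "cx", "cy" (the principal point, pixels), "k1" (the pictures are not rectified: a ray, as slopes to the right and down, at radius r is drawn at 1 + k1 r^2 times it, then the intrinsics apply), "eye" and "orientation" of the camera in the world. Camera axes: x right, y down, z forward; pixel columns grow to the right and rows downward; lengths in mm; the calibration is good to about 2 mm. A picture is of the moment at which its call begins. There is no depth.
A pose or a line that the arm cannot do raises robot.MotionError and nothing moves.
- robot.hand_in(): hands the job in, once; it reports no verdict.
Readings, each from a call of its own:
- robot.current_t(): time.
- robot.current_qpos(): joint angles.
- robot.current_joint_vel(): joint speeds.
- robot.current_joint_efforts(): joint torques, N m.
- robot.current_tcp_pos(): TCP position.
- robot.current_eef_rot(): TCP orientation.
- robot.current_contact_force(): force on the tool from outside, world axes, zero at the start.
- robot.current_ft_torque(): the same for the moment, N m.
- robot.current_gripper_width(): opening from 0.0 (shut) to 1.0 (fully open).
Only numpy, scipy, OpenCV 4.12 (cv2) and the standard library are available. Lean on these libraries where they do the work, as an engineer would, in place of code of your own. Each camera call takes 0.05 s, during which the arm holds its last target.

## Working session

There is one attempt and no reset: what is moved stays moved. The work goes in short steps, each a Python script; the robot and the scene stay as the last script left them, time stands still between calls to the robot, and variables do not carry over. Pictures are saved under pics/ and viewed, and the job is handed in when it is done.

```bash
mkdir -p pics
python3 - <<'E'
from bench import robot
import cv2
for n in("side","top"):
    d=robot.get_image(n); cv2.imwrite(f"pics/{n}0.png",d["img"]); print(n,{k:v for k,v in d.items() if k!="img"})
print(robot.current_t(),robot.current_eef_rot())
E
```

```text
side {'fovy': 42.51921832359305, 'cx': 314.5700536299649, 'cy': 198.08623259627007, 'k1': -0.027235084898149086, 'eye': array([  503.29790962, -1025.44595287,  1312.57494345]), 'orientation': array([-2.38456016,  0.01493614, -0.06245859])}
top {'fovy': 49.254585436249755, 'cx': 324.85517384393347, 'cy': 197.8649819963004, 'k1': -0.04187595313894982, 'eye': array([ 325.6713468 ,    4.12282837, 1274.50793798]), 'orientation': array([-2.93154369e+00, -2.66871643e-03, -1.42086126e+00])}
0.1 [-3.14002840e+00 -3.16286538e-04  2.79477528e+00]
```

View pics/side0.png

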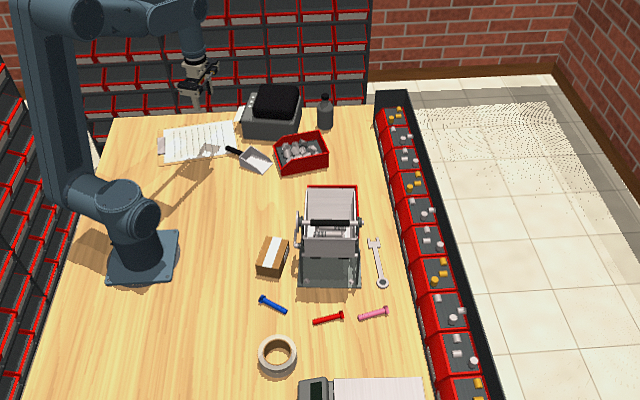

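View pics/top0.png

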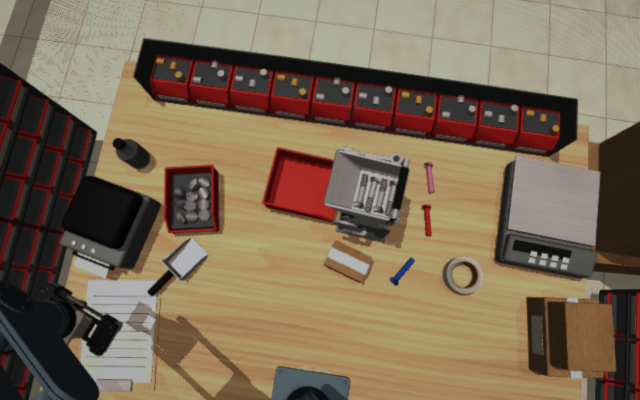

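Run:
```python
import cv2
s=cv2.imread("pics/side0.png");t=cv2.imread("pics/top0.png")
cv2.imwrite("pics/sc.png",cv2.resize(s[170:300,250:400],None,fx=5,fy=4.6*5/4.6*0.92,interpolation=2)[:600])
cv2.imwrite("pics/tc.png",cv2.resize(t[140:250,255:415],None,fx=5,fy=5,interpolation=2))
cv2.imwrite("pics/sc.png",cv2.resize(s[175:295,245:395],None,fx=5,fy=5,interpolation=2))
```

```text
(no output)
```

View pics/sc.png

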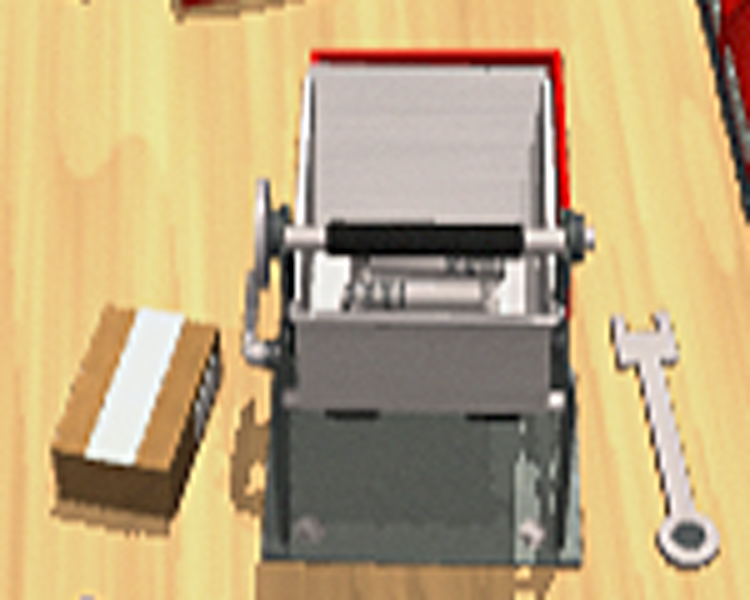

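View pics/tc.png

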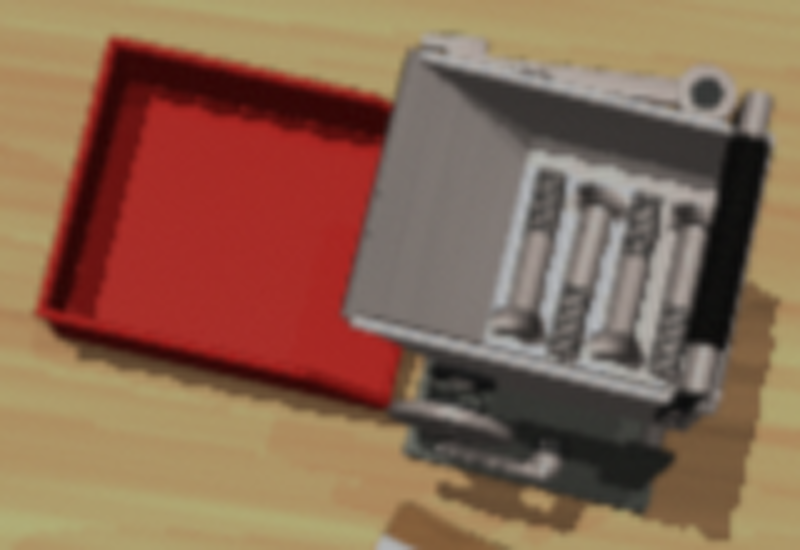

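```bash
cat > h.py <<'E'
import numpy as np,cv2
from scipy.spatial.transform import Rotation as Ro
C={'side':(42.51921832359305,314.5700536299649,198.08623259627007,-0.027235084898149086,[503.29790962,-1025.44595287,1312.57494345],[-2.38456016,0.01493614,-0.06245859]),
'top':(49.254585436249755,324.85517384393347,197.8649819963004,-0.04187595313894982,[325.6713468,4.12282837,1274.50793798],[-2.93154369,-2.66871643e-03,-1.42086126])}
def proj(c,P):
    fv,cx,cy,k,e,o=C[c]; f=200/np.tan(np.radians(fv/2))
    q=(np.atleast_2d(P)-e)@Ro.from_euler('xyz',o).as_matrix()
    s=q[:,:2]/q[:,2:]; s=s*(1+k*(s**2).sum(1,keepdims=True))
    return s*f+[cx,cy]
def hpose(p):
    x,y,yaw=p[:3]; c,s=np.cos(yaw),np.sin(yaw)
    return lambda L:(np.atleast_2d(L)@np.array([[c,s,0],[-s,c,0],[0,0,1]]))+[x,y,160]
E
python3 - <<'E'
from h import *
from scipy.optimize import least_squares
cv=lambda uv,off:(np.array(uv)+.5)/5-.5+off
M=[[-105,52,118],[-105,-52,118],[66,70,77],[66,-70,77],[-118,70,72],[-118,-70,72]]
S=cv([(328,237),(523,237),(311,62),(548,68),(288,320),(562,318)],(245,175))
T=cv([(708,345),(750,138),(347,318),(415,52)],(255,140))
f=lambda p:np.r_[(proj('side',hpose(p)(M))-S).ravel(),(proj('top',hpose(p)(M[:4]))-T).ravel()]
r=least_squares(f,[480,150,1.5],loss='soft_l1')
print(r.x,r.fun.reshape(-1,2).round(1)); print(hpose(r.x)([[-105,0,118],[141,0,71]]))
E
```

```text
[594.4360292  -36.37280853 158.55916303] [[ 0.5  0.3]
 [ 0.8  0.8]
 [ 0.   0.2]
 [ 0.3 -0.6]
 [ 2.  -1.6]
 [-0.9 -0.5]
 [ 0.5  1.2]
 [ 1.1  0.8]
 [-0.5  0.2]
 [-0.7 -0.1]]
[[ 584.86639933 -140.93581434  278.        ]
 [ 607.28667502  104.04037071  231.        ]]
```

```bash
cat >> h.py <<'E'
HP=(594.4,-36.4,158.5592-50*np.pi)
DEPTH=17.0 # bar centre behind TCP
def tcp(th,phi=None,flip=False,up=0,dx=0):
    if phi is None: phi=0.5*np.clip(th/1.83,0,1)
    a=np.arctan2(118,-105)-th; r=158
    cz=np.array([r*np.cos(a)+dx,0,r*np.sin(a)])
    R=Ro.from_euler('z',HP[2])*Ro.from_euler('y',phi)*Ro.from_matrix(np.array([[0,1,0],[1,0,0],[0,0,-1]]))
    # columns: tool x->local y ; tool y->local x ; tool z -> -z
    if flip: R=R*Ro.from_euler('z',np.pi)
    p=hpose(HP)(cz)[0]+R.as_matrix()[:,2]*(DEPTH-up)
    return list(p),list(R.as_euler('xyz'))
E
python3 - <<'E'
from h import *
from bench import robot
for fl in (0,1):
  for th in np.linspace(0,1.83,7):
    for ph in (0,None):
      q=robot.inverse_kinematics(*tcp(th,ph,fl)); print(fl,round(th,2),ph,None if q is None else np.round(q,2))
  print(robot.inverse_kinematics(*tcp(0,0,fl,90)))
E
```

```text
0 0.0 0 [-0.42  0.33  1.33  0.    1.48 -1.9 ]
0 0.0 None [-0.42  0.33  1.33  0.    1.48 -1.9 ]
0 0.3 0 [-0.36  0.31  1.3   0.    1.53 -1.84]
0 0.3 None [-0.31  0.31  1.3  -0.08  1.51 -1.78]
0 0.61 0 [-0.28  0.3   1.28  0.    1.56 -1.76]
0 0.61 None [-0.18  0.31  1.28 -0.17  1.54 -1.66]
0 0.92 0 [-0.2   0.31  1.28  0.    1.56 -1.68]
0 0.92 None [-0.05  0.34  1.26 -0.25  1.55 -1.53]
0 1.22 0 [-0.12  0.32  1.29  0.    1.53 -1.6 ]
0 1.22 None [ 0.07  0.38  1.25 -0.33  1.56 -1.4 ]
0 1.52 0 [-0.06  0.35  1.33  0.    1.47 -1.54]
0 1.52 None [ 0.17  0.45  1.25 -0.4   1.56 -1.28]
0 1.83 0 [-0.01  0.38  1.37  0.    1.39 -1.49]
0 1.83 None [ 0.25  0.52  1.26 -0.47  1.54 -1.18]
[-0.42180874  0.30674651  1.15447015  0.          1.68037599 -1.90137606]
1 0.0 0 [-0.42  0.33  1.33 -0.    1.48  1.24]
1 0.0 None [-0.42  0.33  1.33 -0.    1.48  1.24]
1 0.3 0 [-0.36  0.31  1.3  -0.    1.53  1.31]
1 0.3 None [-0.31  0.31  1.3  -0.08  1.51  1.36]
1 0.61 0 [-0.28  0.3   1.28 -0.    1.56  1.38]
1 0.61 None [-0.18  0.31  1.28 -0.17  1.54  1.49]
1 0.92 0 [-0.2   0.31  1.28 -0.    1.56  1.46]
1 0.92 None [-0.05  0.34  1.26 -0.25  1.55  1.62]
1 1.22 0 [-0.12  0.32  1.29 -0.    1.53  1.54]
1 1.22 None [ 0.07  0.38  1.25 -0.33  1.56  1.74]
1 1.52 0 [-0.06  0.35  1.33 -0.    1.47  1.6 ]
1 1.52 None [ 0.17  0.45  1.25 -0.4   1.56  1.86]
1 1.83 0 [-0.01  0.38  1.37 -0.    1.39  1.65]
1 1.83 None [ 0.25  0.52  1.26 -0.47  1.54  1.97]
[-4.21808740e-01  3.06746509e-01  1.15447015e+00 -4.44089210e-16
  1.68037599e+00  1.24021659e+00]
```

The bolts that count are the four grey ones in the skip, at about top (360–392, 175–212). The look-alikes lie on the bench: pink at top (429,178), red at (427,220) and blue at (402,271). The enlarged top crop shows the skip holds only grey bolts, so I'm going to the push bar.

Run:
```python
from h import *
from bench import robot
p=robot.current_tcp_pos()
robot.move_linear([p[0],p[1],400])
robot.move_ptp(*tcp(0,0,True,95)); print(robot.current_t())
robot.move_gripper(0.6)
for n in("side","top"):
    d=robot.get_image(n)["img"]; cv2.imwrite(f"pics/{n}1.png",cv2.resize(d[140:300,240:440],None,fx=3.7,fy=3.7,interpolation=2))
print(robot.current_t(),robot.current_tcp_pos(),robot.current_contact_force())
```

```text
4.175
5.0583 [ 584.80857491 -141.04719604  356.02656991] [-0.47726017 -0.04966378 -0.22429379]
```

View pics/side1.png

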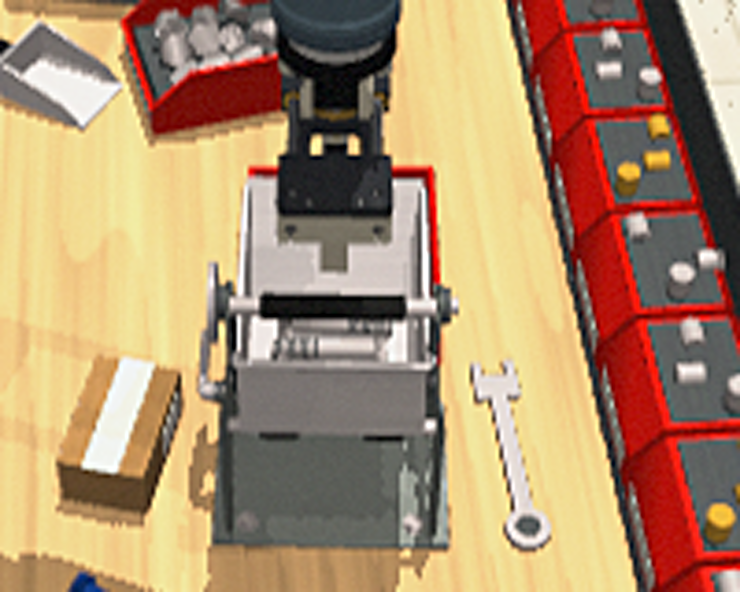

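View pics/top1.png

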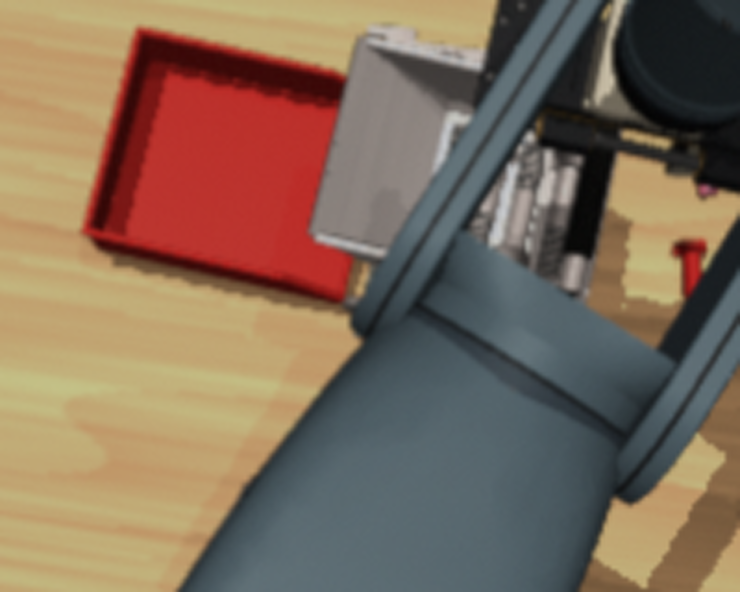

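The near finger, at crop (333,260), is centred over the sleeve, which spans (260–405, 305). Descending.

Run:
```python
from h import *
from bench import robot
print(robot.move_linear(*tcp(0,0,True,0)[:1],speed=100,f_stop=6))
print(robot.current_tcp_pos(),robot.current_contact_force(),robot.current_t())
robot.move_gripper(0.28)
print(robot.current_gripper_width(),robot.current_contact_force(),robot.current_t())
d=robot.get_image("side")["img"]; cv2.imwrite("pics/side2.png",cv2.resize(d[160:300,260:400],None,fx=4.2,fy=4.2,interpolation=2))
```

```text
False
[ 585.23616969 -141.1721841   261.85289911] [-0.61877201  0.79447101  0.08240938] 6.1583
0.2776059557501147 [-0.24461241  0.27313107  0.25517264] 6.85
```

View pics/side2.png

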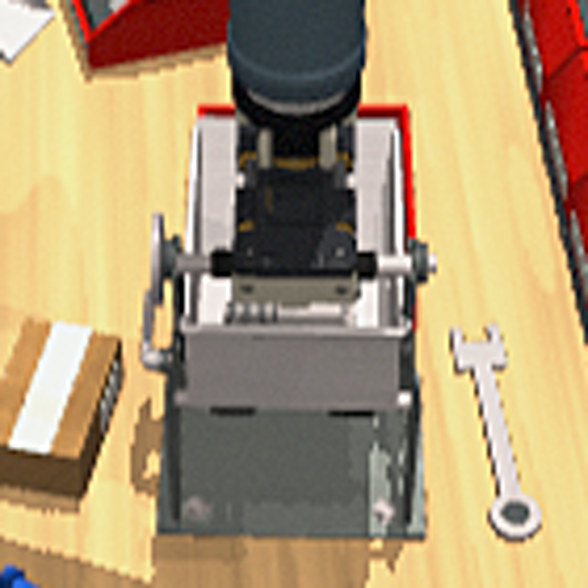

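Run:
```python
from h import *
from bench import robot
for th in (0.12,0.25):
    p,o=tcp(th,None,True); print(robot.move_linear(p,o,speed=60,f_stop=35),robot.current_contact_force().round(1),robot.current_t())
d=robot.get_image("side")["img"]; cv2.imwrite("pics/side3.png",cv2.resize(d[160:300,260:400],None,fx=4.2,fy=4.2,interpolation=2))
```

```text
False [ -2.2 -14.2  -9.3] 7.3583
False [ -1.2 -33.5 -19.7] 7.8417
```

View pics/side3.png

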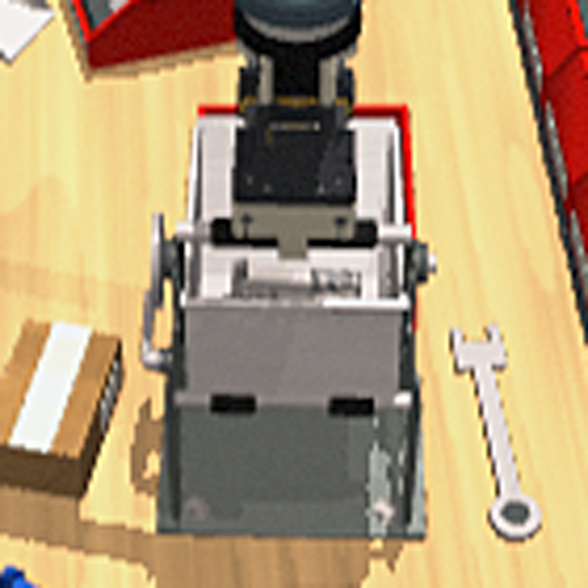

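Run:
```python
from h import *
from bench import robot
print(robot.current_contact_force().round(1),robot.current_ft_torque().round(2),robot.current_tcp_pos().round(1),np.array(tcp(.25,None,True)[0]).round(1),robot.current_gripper_width())
robot.sleep(0.1)
print(robot.current_contact_force().round(1))
```

```text
[ -0.9 -34.1 -20.6] [-5.24  0.22  0.07] [ 585.7 -119.9  280. ] [ 587.7 -109.8  283.4] 0.28605707321555457
[ -0.9 -33.7 -20. ]
```

Run:
```python
from h import *
for th in (0,.05,.1,.15,.2,.25,.3):
    c,s=np.cos(th),np.sin(th)
    f=lambda x,y,z:[x*c+z*s,y,-x*s+z*c]
    P=hpose(HP)([f(-118,70,72),f(-118,-70,72),f(-105,52,118),f(-105,-52,118)])
    print(th,((proj('side',P)-[260,160]+.5)*4.2).round(0).tolist())
d=cv2.imread("pics/side3.png")
cv2.imwrite("pics/side3z.png",cv2.resize(d[180:320,150:440],None,fx=2.7,fy=2.7,interpolation=2))
```

```text
0 [[188.0, 326.0], [406.0, 328.0], [215.0, 264.0], [380.0, 266.0]]
0.05 [[188.0, 315.0], [406.0, 318.0], [215.0, 251.0], [380.0, 253.0]]
0.1 [[188.0, 305.0], [406.0, 308.0], [215.0, 239.0], [380.0, 241.0]]
0.15 [[188.0, 294.0], [406.0, 297.0], [215.0, 226.0], [380.0, 228.0]]
0.2 [[188.0, 284.0], [407.0, 286.0], [216.0, 214.0], [380.0, 216.0]]
0.25 [[188.0, 273.0], [407.0, 275.0], [216.0, 202.0], [380.0, 204.0]]
0.3 [[188.0, 262.0], [407.0, 265.0], [216.0, 190.0], [380.0, 192.0]]
```

View pics/side3z.png

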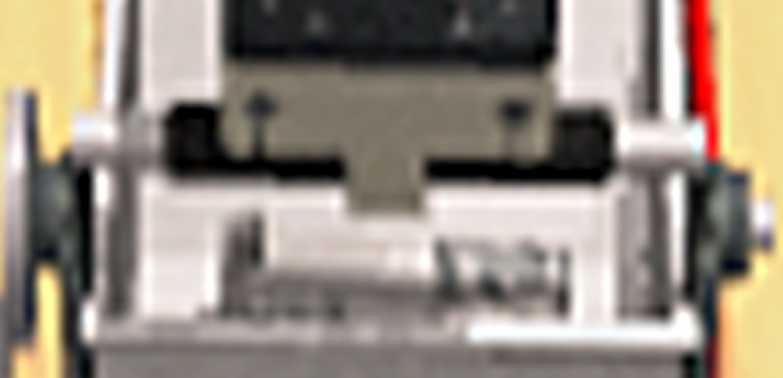

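Run:
```python
from h import *
from bench import robot
print(robot.current_contact_force().round(1),robot.current_tcp_pos().round(1),robot.current_eef_rot().round(3),tcp(.25,None,True)[1],robot.current_t())
for n in ("side","top"):
    d=robot.get_image(n)["img"]; r=d[190:255,285:375] if n=="side" else d[140:250,300:440]
    cv2.imwrite(f"pics/{n}4.png",cv2.resize(r,None,fx=[5.7,8][n=="side"],fy=[5.4,8][n=="side"],interpolation=2))
```

```text
[ -0.9 -33.7 -20. ] [ 585.7 -119.9  280.1] [ 3.057  0.006 -0.097] [np.float64(3.0732866426608316), np.float64(0.0), np.float64(-0.0912290062845551)] 7.9917
```

View pics/side4.png

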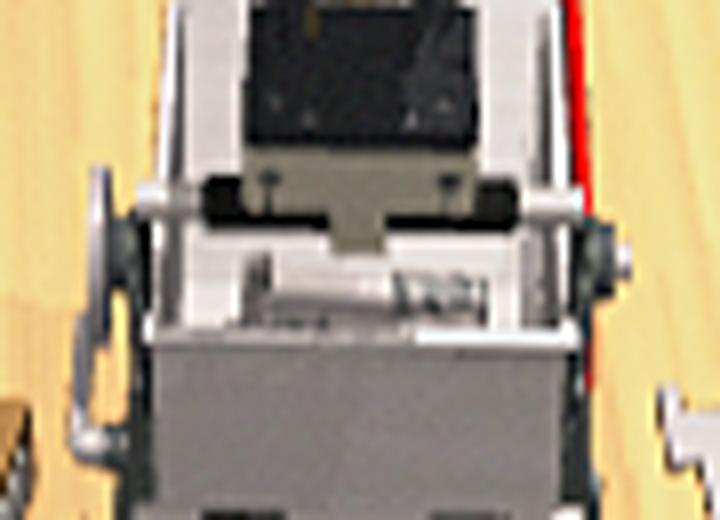

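View pics/top4.png

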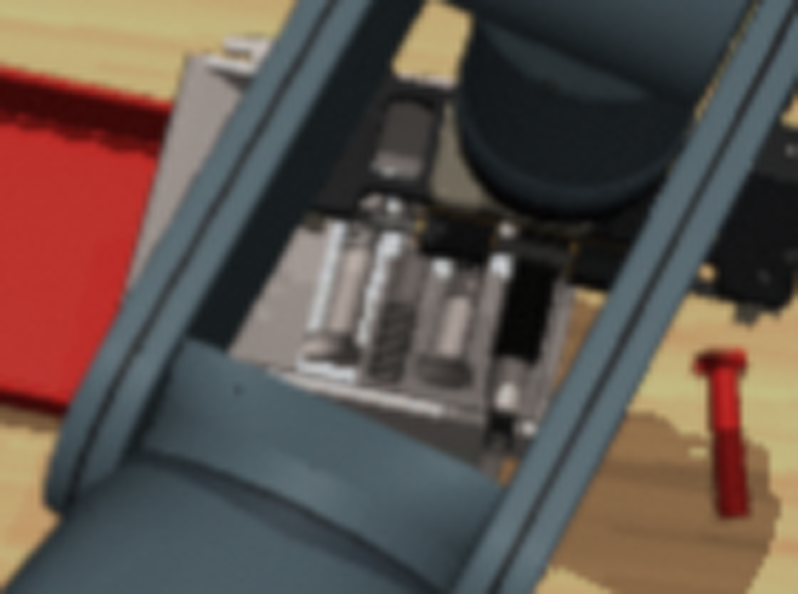

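Run:
```python
from h import *
from bench import robot
for th in (0.18,0.1):
    p,o=tcp(th,0,True); robot.move_linear(p,o,speed=80); print(th,robot.current_contact_force().round(1),robot.current_ft_torque().round(2),robot.current_tcp_pos().round(1),np.round(p,1),robot.current_gripper_width())
d=robot.get_image("side")["img"]; r=d[190:255,285:375]
cv2.imwrite(f"pics/side5.png",cv2.resize(r,None,fx=8,fy=8,interpolation=2))
print(robot.current_t())
```

```text
0.18 [ -2.5 -22.4 -12. ] [-3.66  0.5   0.02] [ 585.4 -125.4  276.2] [ 586.9 -118.3  277.9] 0.2828394105122276
0.1 [ -3.  -11.6  -5. ] [-2.1   0.6  -0.04] [ 584.8 -132.5  270.2] [ 586.  -128.7  270.9] 0.283262634622183
8.725
```

View pics/side5.png

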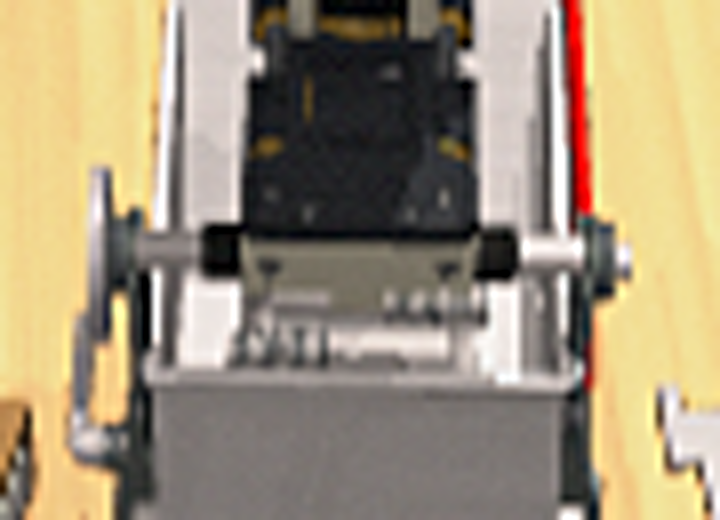

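The reading is spring-like and about three times the stated break-out force: roughly 34 N at about 0.13 rad. That suggests the two fingers may be pinching the bar. I'll back off, open wider and push with the rear finger alone to compare.

Run:
```python
from h import *
from bench import robot
p,o=tcp(0,0,True); robot.move_linear(p,o,speed=80); print(robot.current_contact_force().round(1))
robot.move_gripper(0.6); w=robot.current_gripper_width(); print(w,robot.current_contact_force().round(1))
dx=(w*93/2-10)
for th in (0,0.1,.2):
    p,o=tcp(th,0,True,dx=dx,up=2); print(th,robot.move_linear(p,o,speed=60,f_stop=30),robot.current_contact_force().round(1),robot.current_ft_torque().round(2),robot.current_tcp_pos().round(1),np.round(p,1),robot.current_gripper_width())
d=robot.get_image("side")["img"]; r=d[190:255,285:375]
cv2.imwrite(f"pics/side6.png",cv2.resize(r,None,fx=8,fy=8,interpolation=2))
print(robot.current_t())
```

```text
[-0.2 -0.6  0.2]
0.601087300357738 [-0.1  0.   0.3]
0 False [-0.2  0.  -0.4] [-0.01  0.14 -0.02] [ 586.6 -122.6  263.2] [ 586.5 -123.1  263. ] 0.6005326811196915
0.1 False [ -1.4 -14.6  -9.3] [-2.11  0.4  -0.04] [ 586.4 -115.1  271.3] [ 587.6 -110.9  272.9] 0.6045858275259087
0.2 False [ -0.5 -28.4 -18.5] [-4.42  0.14  0.12] [ 587.1 -107.   277.7] [588.8 -97.7 281.5] 0.6043840962571184
11.1
```

View pics/side6.png

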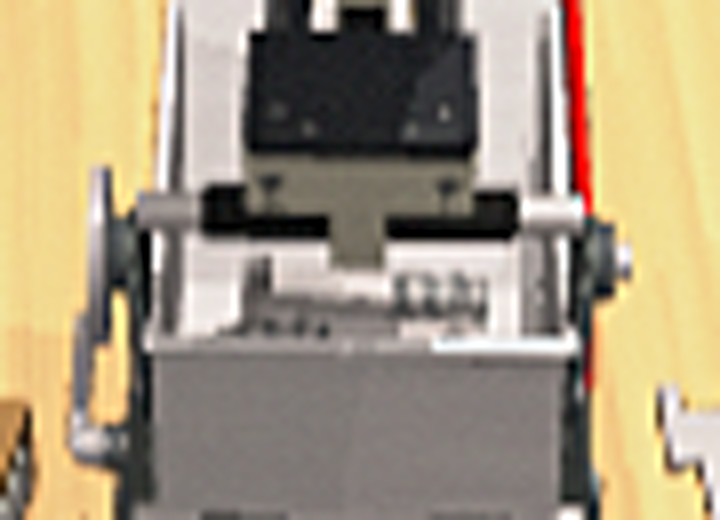

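The single finger gives the same result, so this is the detent's own resistance and not a jam. It rises with angle with no break yet at about 0.12 rad. I'll cage the bar again and push on in guarded steps.

Run:
```python
from h import *
from bench import robot
p,o=tcp(0,0,True); robot.move_linear(p,o,speed=100)
robot.move_gripper(0.27)
for th in (.2,.28,.36,.44):
    p,o=tcp(th,0,True); s=robot.move_linear(p,o,speed=90,f_stop=48); f=robot.current_contact_force()
    print(th,s,f.round(1),robot.current_tcp_pos().round(1),np.round(p,1),robot.current_t())
    if s: break
d=robot.get_image("side")["img"]; r=d[180:255,285:375]
cv2.imwrite(f"pics/side7.png",cv2.resize(r,None,fx=7,fy=7,interpolation=2))
print(robot.current_t())
```

```text
0.2 False [ -3.  -26.5 -16.2] [ 585.  -123.6  276.5] [ 587.2 -115.6  279.5] 12.9333
0.28 False [ -1.8 -39.9 -22.3] [ 585.6 -117.2  281.2] [ 588.2 -104.4  285.5] 13.225
0.36 False [-1.9 -5.5  4.6] [589.3 -95.3 291.4] [589.2 -92.9 290.5] 13.5167
0.44 False [-0.1 -0.8 -0.4] [590.5 -80.2 295.2] [590.3 -81.  294.5] 13.8083
13.8583
```

View pics/side7.png

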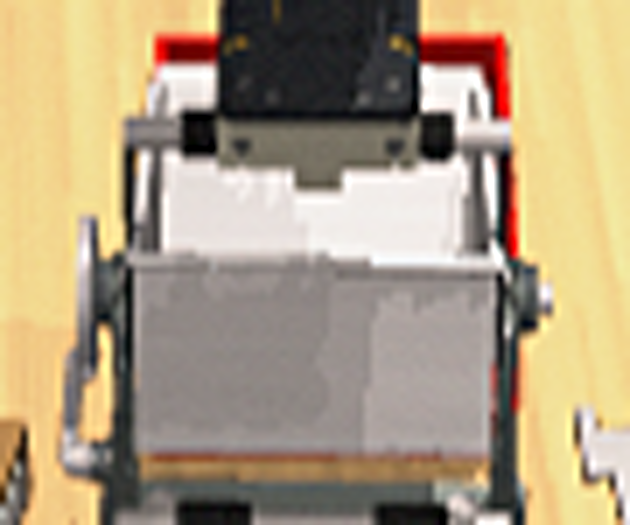

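It broke out at about 40 N, and the bar is still between the fingers. Continuing over.

Run:
```python
from h import *
from bench import robot
for th in (.62,.8,1.0,1.2,1.4,1.6,1.83):
    p,o=tcp(th,0.5*max(0,(th-.44)/1.39),True); s=robot.move_linear(p,o,speed=90,f_stop=45); f=robot.current_contact_force()
    print(th,s,f.round(1),robot.current_tcp_pos().round(1),np.round(p,1),robot.current_t())
    if s: break
robot.sleep(.2)
for n in("side","top"):
    d=robot.get_image(n)["img"]; cv2.imwrite(f"pics/{n}8.png",cv2.resize(d[120:270,240:440],None,fx=3.8,fy=3.8,interpolation=2))
```

```text
0.62 False [ 0.6 -0.8  2.2] [592.8 -53.8 300. ] [592.8 -54.3 300.1] 14.3083
0.8 False [0.4 0.3 1.2] [595.  -26.7 300. ] [595.2 -27.1 300.7] 14.7583
1.0 False [-0.2 -0.6 -0.4] [597.8   2.6 295. ] [598.    2.6 295.5] 15.2417
1.2 False [-0.   1.1 -0.1] [600.5  30.4 284.1] [600.5  30.7 284.3] 15.725
1.4 False [-1.2  4.1 -2.6] [602.4  56.3 267. ] [602.8  55.9 267.6] 16.2083
1.6 False [-0.9  2.1 -2.3] [604.7  77.2 245.9] [604.8  77.3 246. ] 16.7
1.83 False [-0.3 -0.2  0.8] [606.9  95.4 217. ] [606.5  95.9 216.4] 17.2417
```

View pics/side8.png

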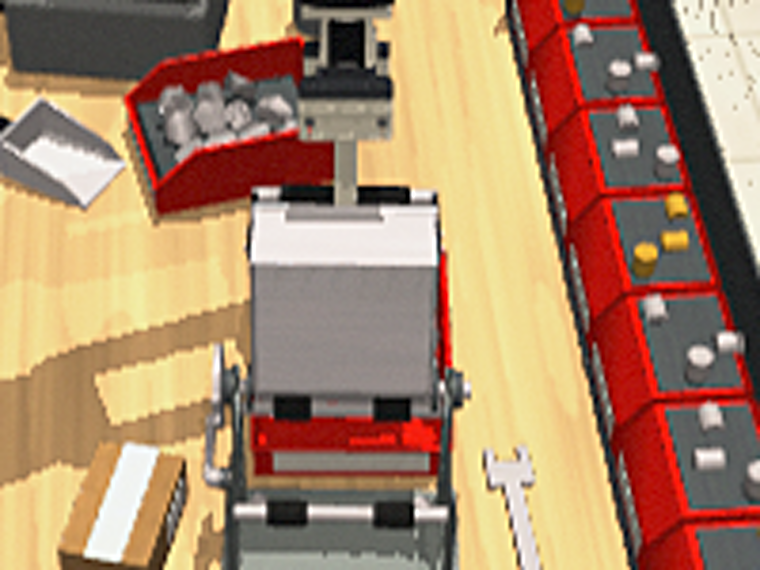

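View pics/top8.png

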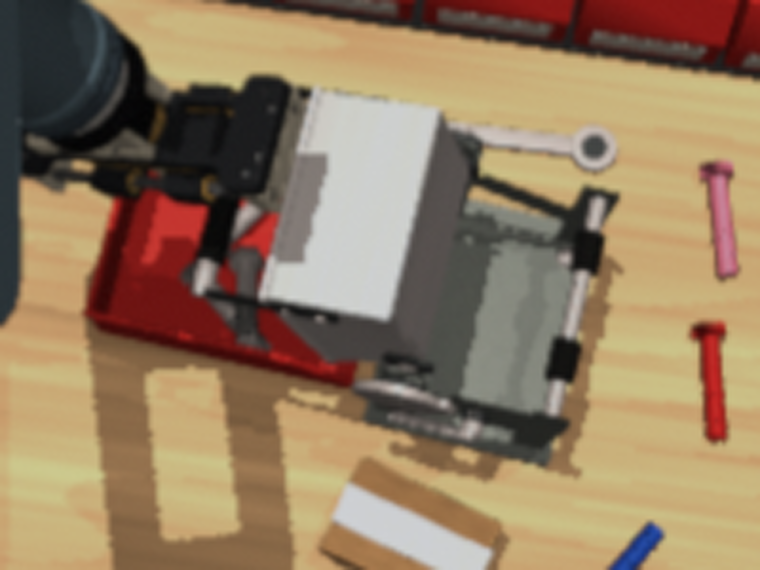

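The skip is right over on its front stop and a bolt is visible in the bin (top crop 245,290). Now easing it back to about 0.6 rad and looking.

Run:
```python
from h import *
from bench import robot
robot.sleep(.3)
for th in (1.6,1.4,1.2,1.0,.8,.6):
    p,o=tcp(th,0.5*max(0,(th-.44)/1.39),True); s=robot.move_linear(p,o,speed=75,f_stop=40); f=robot.current_contact_force()
    print(th,s,f.round(1),robot.current_tcp_pos().round(1),np.round(p,1),robot.current_t())
    if s: break
for n in("side","top"):
    d=robot.get_image(n)["img"]; cv2.imwrite(f"pics/{n}9.png",cv2.resize(d[130:270,240:420],None,fx=4.2,fy=4.2,interpolation=2))
```

```text
1.6 False [-0.   2.5 -0.2] [605.   77.1 246.2] [604.8  77.3 246. ] 18.4583
1.4 False [-0.   0.5 -0.1] [602.8  55.5 267.1] [602.8  55.9 267.6] 19.0167
1.2 False [-0.1 -1.1 -0.2] [600.4  30.2 283.9] [600.5  30.7 284.3] 19.575
1.0 False [-0.   0.6 -0.2] [597.9   2.4 295.3] [598.    2.6 295.5] 20.1333
0.8 False [ 0.  -0.4  1. ] [595.2 -27.1 300.6] [595.2 -27.1 300.7] 20.6917
0.6 False [-0.3 -2.2  0.9] [592.5 -57.9 299.8] [592.5 -57.3 299.8] 21.25
```

View pics/side9.png

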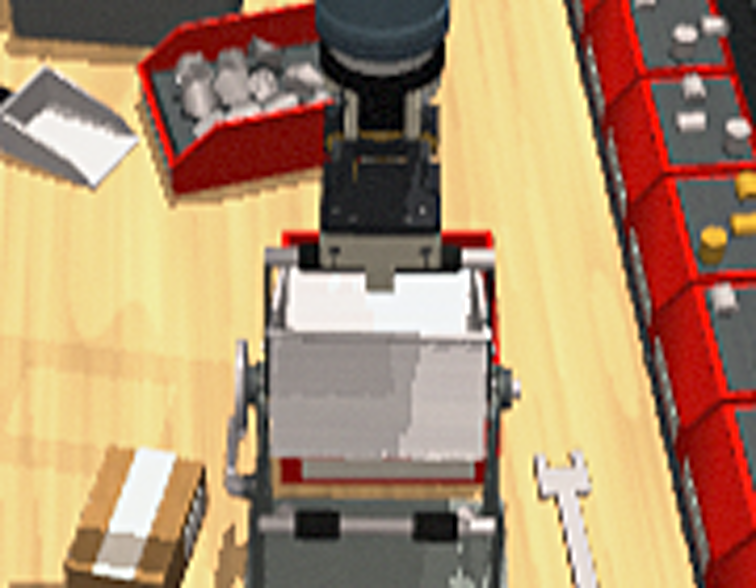

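View pics/top9.png

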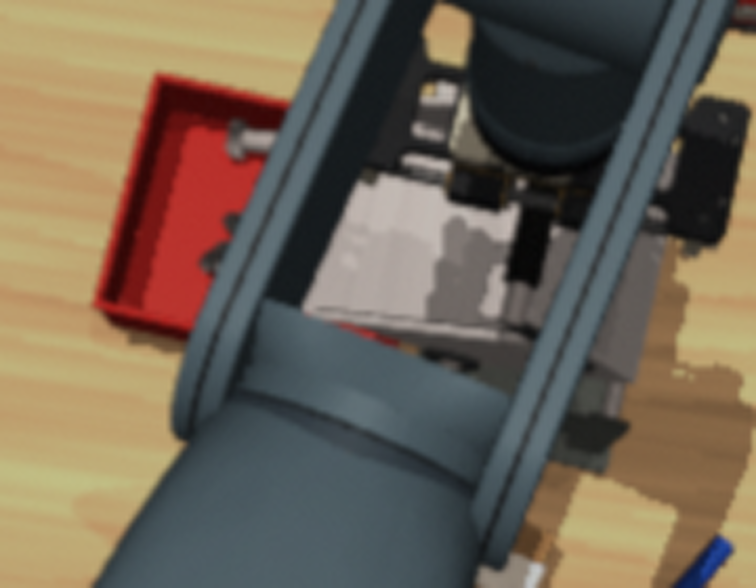

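The part of the skip's inside that I can see is empty, and bolts are in the bin. Pressing on through the detent, slowly.

Run:
```python
from h import *
from bench import robot
for th in (.5,.4,.32,.24,.16,.08,0,-.02):
    p,o=tcp(th,0,True); s=robot.move_linear(p,o,speed=55,f_stop=48); f=robot.current_contact_force()
    print(th,s,f.round(1),robot.current_tcp_pos().round(1),np.round(p,1),robot.current_t())
    if s: break
d=robot.get_image("side")["img"]; cv2.imwrite(f"pics/side10.png",cv2.resize(d[160:300,260:400],None,fx=4.2,fy=4.2,interpolation=2))
```

```text
0.5 False [0.9 0.7 0.9] [591.2 -71.5 296.8] [591.2 -71.8 296.9] 21.7667
0.4 False [-0.1 -0.4 -0.1] [589.6 -87.6 292.3] [589.8 -87.  292.6] 22.2
0.32 False [-0.7  0.6 -0.3] [588.5 -99.2 287.8] [588.7 -98.7 288.1] 22.5833
0.24 False [-0.6 -4.  -1.3] [ 587.4 -111.6  282. ] [ 587.7 -110.1  282.6] 22.9667
0.16 False [ 0.5 -4.7 -3.4] [ 586.6 -121.7  275.7] [ 586.7 -120.9  276.3] 23.35
0.08 False [ 0.5 -5.2 -3.9] [ 585.5 -132.   268.5] [ 585.7 -131.3  269.1] 23.7333
0 False [0.1 0.2 0.3] [ 584.8 -140.5  261. ] [ 584.8 -141.   261. ] 24.1167
-0.02 False [1.  4.5 2.9] [ 585.1 -141.7  259.5] [ 584.6 -143.3  258.9] 24.3667
```

View pics/side10.png

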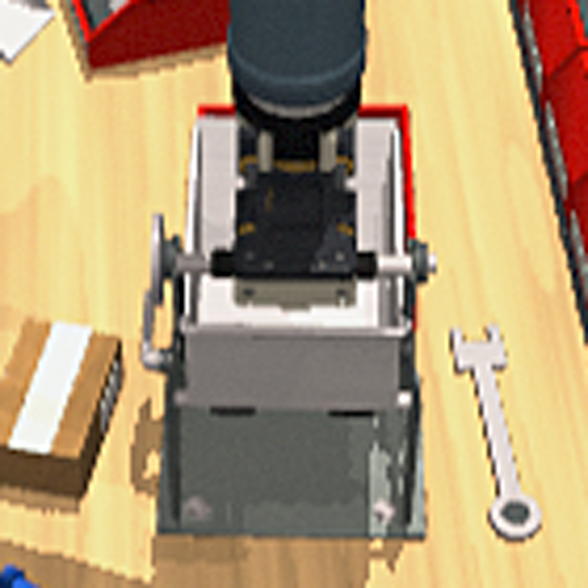

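The rim is at crop row 328, the same as at the start, and the tool felt the rear stop. Releasing and lifting clear.

Run:
```python
from h import *
from bench import robot
p,o=tcp(0,0,True); robot.move_linear(p,o,speed=30)
robot.move_gripper(0.6)
p,o=tcp(0,0,True,up=120); robot.move_linear(p,o,speed=120)
print(robot.current_t(),robot.current_contact_force())
robot.move_ptp([330,-380,400],o)
print(robot.current_t())
for n in("side","top"):
    d=robot.get_image(n)["img"]; cv2.imwrite(f"pics/{n}11.png",d);cv2.imwrite(f"pics/{n}11c.png",cv2.resize(d[140:270,245:425],None,fx=4.4,fy=4.4,interpolation=2))
```

```text
26.525 [ 0.62705903 -0.56718565 -0.07690033]
27.8417
```

View pics/top11c.png

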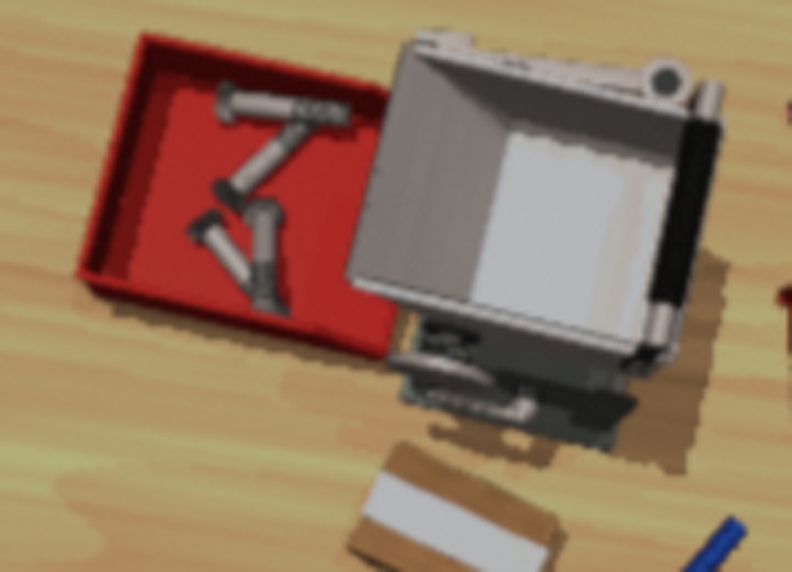

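View pics/side11c.png

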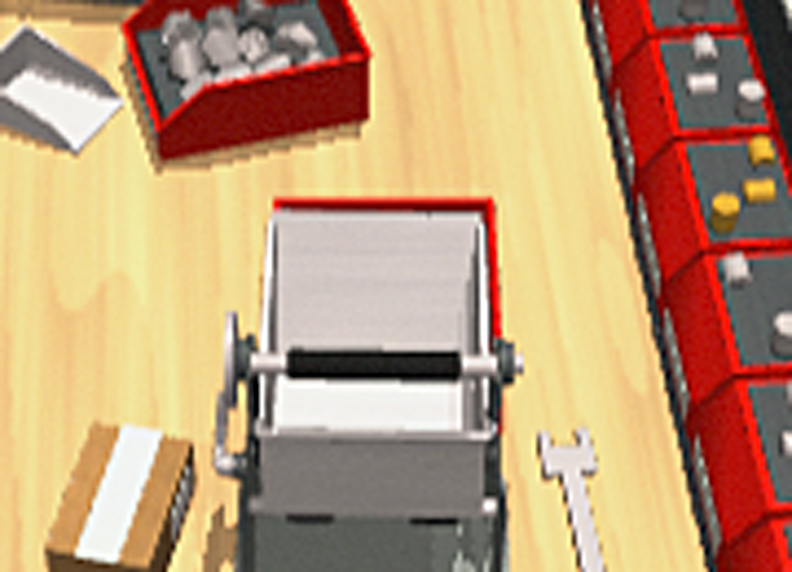

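All four grey bolts lie flat in the bin, around top crop (280,105), (265,160), (265,250) and (235,255). The skip is empty and home, and the bin and the things beside the stand look unmoved.

```bash
python3 -c "
from bench import robot
print(robot.current_t(),robot.current_contact_force()); print(robot.hand_in())"
```

```text
27.9417 [ 0.11537379 -0.01532885 -0.38147194]
the job is handed in; nothing more can be done
None
```

The job is handed in at about 28 s of the allowed 43 s. I held the push bar loosely between the fingers, pushed the skip through its detent and right over, eased it back, and pressed it home. The hand-in reported no verdict.

**Last checks:**
- **Bolts:** the last top view shows all four grey bolts in the stock bin and the skip empty.
- **Skip:** it is back on its rear stop. The rim is where it was at the start, and the tool felt about 5 N from the stop.
- **Return speed:** I eased it back at about 75 mm/s at the bar, then 55 mm/s through the detent. That is roughly 0.5 rad/s by command; I did not measure the skip itself.
- **Bin, carton and wrench:** they look unmoved in the last pictures. I compared these by eye, not by measurement.
- **Nut bin and tape:** I did not compare these closely. The arm passed well above the nut bin and never went near the tape.
- **Robot:** it is clear of everything.

**What disagreed:** breaking out took about 40 N level, 46 N in all, at the fingertips, against the stated 10 to 14 N. I pushed with one finger and with two, and the resistance was the same, so I took it to be the detent and pushed on with a 48 N stop. I don't know why it was so much higher than stated.

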